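Press the sprung follower plate home

ROBOT

A 7-joint arm with a two-finger parallel gripper is mounted at the origin on a cart in front of the work surface, level with it; the furniture and walls round the work are solid. World frame = base frame: x ahead of the robot, y to its left, z up, the work surface at z = 0. Lengths are in mm, angles in rad, forces in N, time in s.
With the tool pointing down it reaches from about 350 to 900 mm from the base axis. Payload 8.1 kg.
Tool frame: the origin (TCP) lies at the very end of the fingers, on their centre line; the grasp point (between the pads) lies r.grip_point_offset behind it (r.grip_point_offset is the distance from the TCP to the grasp point, in mm); z points along the fingers, y is the line along which they close (so a half turn about z gives the same grasp; the last joint's range is limited). The gripper opens to 85 mm and grips with 20 to 120 N. Pads are 22 mm wide; open, the fingers measure 114 mm over their backs; the gripper's body (76 mm by 85 mm) begins 54 mm behind the grasp point. The pads swing forward as they close: fully open they stand 13 mm farther back than shut.
Start: joints at [-1.262, 0.434, 0.025, 1.573, -0.012, 1.134, -0.075], TCP at [250.19, 572.753, 231.323] pointing down, gripper open.
Joint ranges: [-2.62, 2.62], [-0.44, 2.09], [-1.27, 1.32], [0.08, 2.57], [-1.32, 4.46], [0.12, 2], [-2.74, 2.74]. Speed limits (rad/s): [2.22, 2.22, 3.01, 3.01, 3.14, 3.14, 3.14].

INTERFACE

Orientations are given as a unit quaternion [x, y, z, w].
In Python, from plant import telemetry, capture, camera_params, hand_in, r gives the robot as it stands.
- The arm moves only by the tool send_rows, never from a script. Its argument "series" is a list of rows, each a list of 3 entries, a list of its own where there are three numbers: the shift along the tool's x, y, z in units of 25 mm (1.0 is 25 mm), then the turn, a rotation vector about the tool's x, y, z in rad, then the closure, from 0 (fully open) to 1 (shut). In form: [[[x, y, z], [ax, ay, az], jaw], ...]. A call has 1 to 20 rows; each row shifts and turns the commanded pose from where the row before left it, along the tool's axes as they then stand; what a row does not reach is not made up. A row lasts 1/10 s, in which the tool goes at most 50 mm and 8.59 degrees, less where a joint would pass 70% of its speed; a pose out of reach is approached as far as the arm can. A call is refused whole if a number of a shift passes 1 or a number of a turn 0.15, either way. A call with a gripper value outside its range is refused whole. The fingers move at their own pace and stop on an object; "force" is the grip in N (left out, the last holds). Time passes only in rows, so rows that do not move let the fingers close. It gives the time, the measured TCP pose, the force, the opening and the grip force at its end, in the units of the state.
- telemetry.get_obs(): the state, without advancing time (a new reading comes with each control period).
- capture(name): name is "scene" or "top"; returns (picture, depth): 384x512x3 uint8, blue, green, red; 384x512 float32, mm along the optical axis (not along the pixel's ray), 0 where there is no reading.
- camera_params(name): a dict with "fovy" (degrees; the focal length in pixels is half the picture's height over the tangent of half this angle, whatever the lens; pixels are square), "cx", "cy" (the principal point, pixels), "view" (4x4, takes a point from world to camera coordinates). Camera axes: x right, y down, z forward; pixel columns grow to the right and rows downward; lengths in mm; the calibration is good to about 2 mm. A picture is of the moment at which its call begins. camera_params takes no time and is no camera call.
- hand_in(): hands the job in; it is judged then, once.
The state is a dict: "time": time; "joints": joint angles; "dq": joint speeds; "tau": joint torques, N m; "position": TCP position; "orientation": TCP orientation; "ft_force": force on the tool from outside, world axes, zero at the start; "wrist_torque": the same for the moment, N m; "gripper_width": finger opening in mm; "finger_force": force on a finger pad.
Only numpy, scipy, OpenCV 4.12 (cv2) and the standard library are available. Lean on these libraries where they do the work, as an engineer would, in place of code of your own. Each camera call takes 0.05 s, during which the arm holds its last target. There are 200 camera calls.

TASK

The round sprung plate inside the cup of the sample press stands high and may sit crooked. Take the tamper from its rubber mat, press the plate squarely down with the tamper's flat foot until it bottoms out level, hold it pressed there for about a second, then lift the tamper out and stand it upright back on its mat, leaving the plate down and level. Do not press with the fingers, and leave the cans, the blower and the other things where they are.

Things in the scene. Friction and masses are not known exactly. Their poses are not given: they have to be found in the camera images.
- press: Sample press, screwed down (it does not move): grey foot plate 120 x 120 x 8 mm with four screw heads, on it an open-topped upright steel cup, outer diameter 86 mm, inner diameter 76 mm, rim 50 mm above the table, and a small brass nipple 63 mm out along its +x. Origin at the centre of the underside, on the table and on the cup's axis; z up.
- cup_rim (a point): Centre of the cup's mouth, on the cup's axis, 50 mm above the table.
- plate_top (a point): Centre of the upper face of the follower plate, an aluminium disc in the cup, 70 mm diameter, 6 mm thick. Its z is the plate's normal. 40 mm above the table (10 mm below the rim) when fully up, 22 mm when bottomed. It cants about its centre, up to 0.12 rad, stays canted by light friction, and lies flat against a tamper foot pressed on it.
- plate_travel (a joint): How far the plate is pressed down, 0 (fully up) to 0.018 m (bottomed on its stop); starts between 0 and 0.006. A spring pushes it up with 1 to 4 N and a friction ring adds about 5.5 N: it takes about 6 to 9 N to push it down, and it stays where it is left.
- tamper: Loose tamper, 0.22 kg (varies), 87 mm tall, standing upright on its mat: a flat round steel foot 60 mm diameter and 10 mm thick, a 16 mm stem, and on top a black square grip block 26 x 26 x 36 mm (from 50 to 86 mm above the foot's underside), its faces square to the tamper's x and y axes. Origin at the centre of the foot's flat underside; z up along the stem.
- tamper_grip (a point): Centre of the tamper's grip block, 68 mm above the foot's underside; axes as the tamper's.
- mat: Thin black rubber mat, 110 x 110 x 4 mm, fixed on the table; the tamper's place. Origin at the centre of its underside, on the table. Press and mat may change places (left or right). Between the two places stands a fixed beige joystick column, 200 mm tall, with a black hand controller hanging from its arm: carry the tamper over it.
- can_tall: Bystander: black round screw can, 38 mm diameter, 74 mm tall; origin at the centre of its underside.
- can_short: Bystander: black round screw can, 38 mm diameter, 54 mm tall; origin at the centre of its underside.
- blower: Bystander: black rubber air blower with a red spout, 47 mm diameter, 106 mm tall, standing on its foot; origin at the centre of its underside.
- tweezers: Bystander: grey fine tweezers lying flat, 118 x 12 x 9 mm; origin at the centre of the underside.
Mind the look-alikes: they are no part of the job. What is shaped like the tamper but green is not meant.

How it is judged:
By the outcome, as a careful person would: the job done as asked, in the order asked, and still so for the second after the job is handed in, with the robot touching nothing.
It also fails if it takes over 59 s, if anything falls off the work surface, if the arm or the gripper's body presses on something with over 40 N, if the wrist force passes 120 N, or if a joint passes its speed limit or range.

## Working session

There is one attempt and no reset: what is moved stays moved. The work goes in short steps, Python scripts to look and compute and a tool call to move; the robot and the scene stay as the last step left them, time stands still between calls to the robot, and variables do not carry over. Pictures are saved under pics/ and viewed, at most 10 in all, crops included, and the job is handed in when it is done.

Besides the shell and the picture viewer there is one more tool, called after "Call:" as a command line: name --argument value ..., lists and objects as JSON in quotes. send_rows: Moves the arm, as the interface text tells. Its arguments: {"type":"object","properties":{"series":{"type":"array","items":{"type":"array"}},"force":{"type":"number"}},"required":["series"]}

```bash
ls; mkdir -p pics; cat > h.py <<'E'
import numpy as np, cv2
from plant import telemetry, capture, camera_params, hand_in, r
def cam(n):
    p=camera_params(n); f=192/np.tan(np.radians(p['fovy'])/2); return p,f,np.array(p['view'])
def cloud(n,d):
    p,f,V=cam(n); v,u=np.mgrid[0:384,0:512]
    P=np.stack([(u-p['cx'])*d/f,(v-p['cy'])*d/f,d,np.ones_like(d)],-1)
    W=(P@np.linalg.inv(V).T)[...,:3]; W[d==0]=np.nan; return W
def ray(n,u,v,z):
    p,f,V=cam(n); I=np.linalg.inv(V); o=I[:3,3]; dd=I[:3,:3]@np.array([(u-p['cx'])/f,(v-p['cy'])/f,1])
    return o+dd*(z-o[2])/dd[2]
def proj(n,P):
    p,f,V=cam(n); c=V[:3,:3]@np.array(P)+V[:3,3]; return f*c[0]/c[2]+p['cx'],f*c[1]/c[2]+p['cy']
E
python3 - <<'E'
from h import *
for n in("scene","top"):
    im,d=capture(n); cv2.imwrite(f"pics/{n}0.png",im); np.save(n+"0.npy",d)
    p,f,V=cam(n); print(n,p['fovy'],p['cx'],p['cy'],np.linalg.inv(V).round(2).tolist())
print(r.grip_point_offset, telemetry.get_obs())
E
```

```text
pics
scene 47.208747919990635 259.53714341938434 193.61438126306354 [[0.72, -0.52, 0.46, 55.11], [-0.69, -0.53, 0.49, -494.5], [-0.01, -0.67, -0.75, 812.97], [0.0, 0.0, 0.0, 1.0]]
top 50.52581536308505 260.02621121281044 185.9956433657532 [[0.02, -0.98, 0.19, 362.24], [-1.0, -0.02, -0.01, -6.56], [0.01, -0.19, -0.98, 1002.64], [0.0, 0.0, 0.0, 1.0]]
18.700000000000003 {'time': 0.1, 'joints': array([-1.26158181,  0.43514879,  0.02494689,  1.57401678, -0.01161446,
        1.13401956, -0.07507513]), 'dq': array([-2.92767484e-04, -3.19858689e-03, -8.17775445e-05, -3.12623954e-03,
        4.71019347e-04,  6.76514892e-04,  2.25947830e-04]), 'tau': array([ 3.24968241e-03, -6.71754241e+01,  1.02847964e+00, -3.16900992e+01,
        1.58565561e-02,  7.15039161e-03,  3.85044598e-05]), 'position': array([250.01379289, 572.30536735, 230.60281916]), 'orientation': array([ 2.04468279e-01,  9.78872923e-01, -7.17516902e-04, -9.52212138e-05]), 'ft_force': array([-0.8918199 ,  0.07886103,  1.09431556]), 'wrist_torque': array([0.04965496, 0.06373298, 0.05646758]), 'finger_force': 0.0, 'gripper_width': 85.37209996800706}
```

View pics/scene0.png

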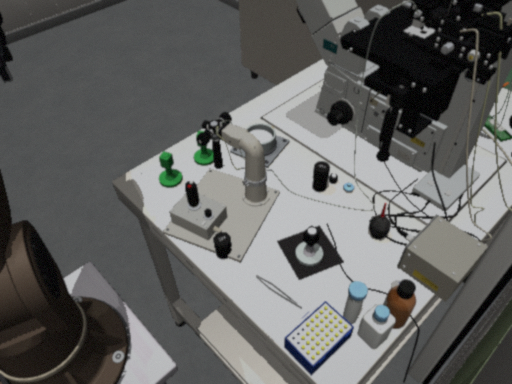

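View pics/top0.png

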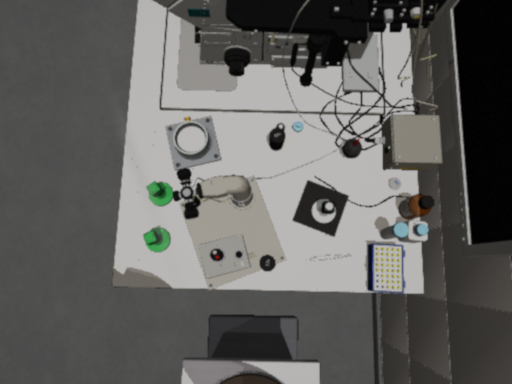

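The top view shows the mat with a silver/black tamper at about (325,207) and the press at (192,140). There are two green look-alikes at (160,193) and (156,239). The tamper is the black-gripped one on the mat. Next I measure it and confirm in a crop.

```bash
python3 - <<'E'
from h import *
im=cv2.imread("pics/top0.png"); sc=cv2.imread("pics/scene0.png")
dt=np.load("top0.npy"); ds=np.load("scene0.npy"); W=cloud("top",dt); S=cloud("scene",ds)
a=cv2.resize(im[160:260,270:370],(400,400),interpolation=cv2.INTER_CUBIC)
b=cv2.resize(im[95:195,145:245],(400,400),interpolation=cv2.INTER_CUBIC)
cv2.imwrite("pics/crop1.png",np.hstack([a,b]))
c0=ray("top",321,208,4); print("mat~",c0)
for nm,C in(("top",W),("scene",S)):
    for lab,c in(("mat",c0),("press",ray("top",192,140,50))):
        m=(np.hypot(C[...,0]-c[0],C[...,1]-c[1])<95)
        z=C[...,2]
        print(nm,lab,c.round(1))
        for lo,hi in((-6,1.5),(2,7),(7,13),(13,20),(20,46),(46,56),(76,100),(100,400)):
            k=m&(z>lo)&(z<hi)
            if k.sum()>3: q=C[k]; print(lo,hi,k.sum(),np.median(q,0).round(1),np.percentile(q,3,0).round(1),np.percentile(q,97,0).round(1))
# obstacle heights map coarse
for lab,(u,v) in dict(column=(238,188),ctrl=(187,192),green1=(155,188),blow=(352,148),can=(277,138),can2=(267,263)).items():
    q=W[v-8:v+9,u-8:u+9].reshape(-1,3); i=np.nanargmax(q[:,2]); print(lab,q[i].round(0))
E
```

```text
mat~ [ 508.7131506  -164.76713935    4.        ]
top mat [ 508.7 -164.8    4. ]
-6 1.5 2715 [ 501.5 -162.2   -1.1] [ 423.1 -249.3   -4.5] [593.5 -80.4   1.3]
2 7 1024 [ 517.4 -159.9    3.5] [ 448.4 -230.1    2.1] [ 570.2 -105.4    6.2]
7 13 188 [ 495.7 -164.2   11.3] [ 473.2 -203.9    7.3] [ 576.2 -141.2   12.9]
13 20 158 [ 497.1 -160.7   14.2] [ 475.4 -193.1   13. ] [ 584.6 -143.6   17.7]
20 46 12 [ 494.1 -164.3   22.3] [ 492.4 -175.3   20.4] [ 505.2 -161.6   24.4]
76 100 135 [ 501.3 -168.1   88.6] [ 490.3 -181.1   79.7] [ 513.3 -157.3   91.8]
top press [661.9 156.2  50. ]
-6 1.5 1663 [647.1 135.2  -1.5] [579.8  68.3  -4.7] [749.6 243.8   1.1]
2 7 614 [652.8 149.3   5.4] [601.5  93.9   2.3] [735.3 226.7   6.9]
7 13 497 [645.1 142.6   8.4] [609.1  98.    7.1] [732.3 222.3  12.5]
13 20 66 [640.8 151.1  14.4] [625.6 116.7  13.2] [726.8 197.4  19.2]
20 46 842 [672.1 161.1  34.3] [630.1 123.8  23. ] [710.2 195.7  44.3]
46 56 192 [668.7 161.5  48.4] [629.6 120.2  46.2] [711.3 200.8  52.1]
scene mat [ 508.7 -164.8    4. ]
-6 1.5 2486 [ 4.897e+02 -1.742e+02 -4.000e-01] [ 421.5 -251.2   -3.1
[... 301 characters left out ...]
.3   20.3] [ 506.4 -164.3   45. ]
76 100 172 [ 497.9 -173.3   89.1] [ 488.7 -183.3   76.8] [ 513.4 -159.5   92.6]
scene press [661.9 156.2  50. ]
-6 1.5 639 [652.6 107.4  -0.7] [573.1  66.3  -3.6] [750.9 221.1   1.3]
2 7 199 [670.4 119.5   5.5] [586.2  81.7   2.1] [740.  196.7   6.9]
7 13 215 [670.1 118.    8.5] [604.1  93.5   7.1] [732.1 196.6  12.5]
13 20 26 [667.6 120.1  15.5] [650.7 117.2  13.6] [704.3 123.8  19.1]
20 46 406 [682.1 160.4  35. ] [653.  118.   23.5] [709.  199.8  45. ]
46 56 105 [687.7 153.9  48.8] [648.9 119.   46.2] [711.1 201.1  51.6]
column [525.  49. 198.]
ctrl [524. 122. 194.]
green1 [529. 232.  89.]
blow [ 657. -237.   98.]
can [659. -47.  77.]
can2 [376. -36.  57.]
```

View pics/crop1.png

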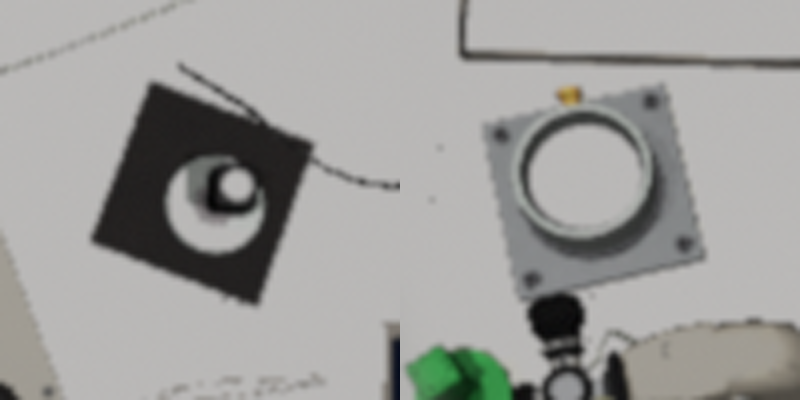

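The crop shows the black-gripped silver tamper standing on the black mat, foot centre at about crop (215,203), full picture (324,211). It fits the description and the green ones do not. The press has its cup at about (191,140) with the brass nipple above it, at full picture (187,118). Next, precise fits.

```bash
cat > fits.py <<'E'
from h import *
from scipy.optimize import least_squares
def circ(q,R=None):
    x0=[*np.median(q[:,:2],0),R or 30]
    f=lambda p:np.hypot(q[:,0]-p[0],q[:,1]-p[1])-(R or p[2])
    s=least_squares(f,x0,loss='soft_l1',f_scale=1); return s.x.round(1)
E
python3 - <<'E'
from fits import *
im={n:cv2.imread(f"pics/{n}0.png") for n in("top","scene")}
C={n:cloud(n,np.load(n+"0.npy")) for n in im}
T=np.array([501,-168])
for n in C:
    c=C[n]; z=c[...,2]; rr=np.hypot(c[...,0]-T[0],c[...,1]-T[1])
    k=(rr<30)&(z>84); q=c[k]; print(n,"griptop",k.sum(),q.mean(0).round(1),"rect",cv2.minAreaRect(q[:,:2].astype(np.float32)))
    # foot: bright region over mat
    g=im[n].max(2); u,v=map(int,proj(n,[T[0],T[1],14])); M=np.zeros_like(g); 
    m=((g>85)&(rr<45)&(z<35)).astype(np.uint8); 
    cs,_=cv2.findContours(m,cv2.RETR_EXTERNAL,cv2.CHAIN_APPROX_NONE); h=max(cs,key=cv2.contourArea)
    h=cv2.convexHull(h)[:,0]; P=np.array([ray(n,a,b,14) for a,b in h]); print("foot",len(P),circ(P),circ(P,30))
    m=((g<75)&(np.hypot(c[...,0]-508,c[...,1]+165)<90)&(z<8)&(z>1)).astype(np.uint8); m=cv2.morphologyEx(m,cv2.MORPH_OPEN,np.ones((5,5)))
    h=np.argwhere(m)[:,::-1]; P=np.array([ray(n,a,b,4) for a,b in h]); print("mat",cv2.minAreaRect(P[:,:2].astype(np.float32)))
    R=np.array([670,160]); rr=np.hypot(c[...,0]-R[0],c[...,1]-R[1])
    k=(rr<46)&(rr>34)&(abs(z-49)<2.5); q=c[k]; print("rim",k.sum(),circ(q),circ(q,40.5))
    k=(rr<30)&(z>24)&(z<46); q=c[k]; A=np.c_[q[:,:2]-R,np.ones(len(q))]; s=np.linalg.lstsq(A,q[:,2],rcond=None)[0]; print("plate",k.sum(),s.round(3),np.std(A@s-q[:,2]).round(2))
c=C["top"]; z=c[...,2]
for x in range(360,860,40):
    row=[]
    for y in range(320,-320,-40):
        k=(abs(c[...,0]-x)<20)&(abs(c[...,1]-y)<20); row.append(int(np.nanpercentile(z[k],98)) if k.sum()>3 else -99)
    print(x,row)
E
```

```text
top griptop 120 [ 502.1 -169.4   88.7] rect ((502.1974792480469, -169.62481689453125), (24.364948272705078, 25.593549728393555), 83.58650970458984)
foot 18 [ 500.6 -168.7   30. ] [ 500.6 -168.7   30. ]
mat ((474.71624755859375, -199.0603790283203), (9.875323295593262, 10.240434646606445), 1.3181180953979492)
rim 169 [670.7 160.3  40.3] [670.7 160.3  40.5]
plate 425 [-0.106  0.037 34.707] 1.7
scene griptop 138 [ 500.2 -172.1   89.5] rect ((501.8409729003906, -171.242431640625), (26.011945724487305, 27.829458236694336), 88.92273712158203)
foot 22 [ 501.1 -171.1   30.5] [ 500.9 -171.4   30. ]
mat ((509.9057922363281, -165.68020629882812), (106.19187927246094, 106.30381774902344), 69.8985824584961)
rim 93 [669.7 160.5  40.5] [669.7 160.5  40.5]
plate 149 [-0.106  0.043 35.565] 1.43
360 [2, 1, 2, 2, 1, 57, 123, 58, 57, 55, 8, 1, 2, 2, 2, 51]
400 [1, 2, 86, 59, 9, 58, 128, 74, 56, 55, 11, 2, 6, 8, 3, 46]
440 [2, 1, 87, 73, 11, 182, 56, 57, 12, 12, 3, 2, 4, 5, 2, 44]
480 [1, 2, 2, 2, 186, 190, 13, 13, 12, 11, 3, 6, 90, 25, 2, 2]
520 [1, 5, 87, 79, 190, 194, 196, 196, 171, 10, 2, 6, 91, 87, 5, 4]
560 [2, 2, 85, 11, 189, 186, 195, 191, 158, 60, 2, 6, 10, 8, 3, 2]
600 [2, 2, 2, 10, 9, 7, 2, 2, 9, 17, 50, 51, 14, 1, 2, 1]
640 [1, 2, 2, 49, 49, 50, 10, 2, 2, 72, 39, 3, 54, 59, 90, 2]
680 [2, 1, 7, 50, 38, 49, 5, 2, 2, 75, 74, 2, 45, 58, 59, 30]
720 [1, 2, 9, 48, 50, 48, 2, 2, 2, 19, 20, 58, 42, 7, 9, 11]
760 [1, 1, 4, 4, 4, 5, 4, 4, 4, 363, 423, 393, 394, 424, 435, 436]
800 [1, 2, 4, 5, 5, 5, 5, 318, 319, 319, 319, 394, 394, 429, 429, 423]
840 [2, 2, 5, 4, 5, 6, 296, 318, 319, 319, 319, 319, 319, 30, 54, 48]
```

Call:
send_rows --series '[[[0,0,-0.4],[0,0,0.14],0],[[0,0,-0.4],[0,0,0.14],0],[[0,0,-0.4],[0,0,0.14],0],[[0,0,-0.4],[0,0,0.14],0],[[0,0,-0.4],[0,0,0.14],0],[[0,0,0],[0,0,0.14],0],[[0,0,0],[0,0,0.14],0],[[0,0,0],[0,0,0.14],0],[[0,0,0],[0,0,0.126],0],[[0,0,0],[0,0,0],0]]' --force 40

```text
time: 1.1
position: [249.9, 572.6, 280.9]
orientation: [0.738, 0.675, -0.0, 0.0]
ft_force: [0.5, -0.3, 0.6]
gripper_width: 85.3
finger_force: 0.0
```

```bash
cat > go.py <<'E'
import sys
from h import *
from scipy.spatial.transform import Rotation as Ro
def rel(t):
    o=telemetry.get_obs(); R=Ro.from_quat(o['orientation'])
    M=R.as_matrix(); print("t",o['time'],"pos",o['position'].round(2),"y",M[:,1].round(4),"z",M[:,2].round(4),"w",round(o['gripper_width'],1),"F",np.round(o['ft_force'],1),"ff",round(o['finger_force'],1),"j",o['joints'].round(2))
    yaw=np.degrees(np.arctan2(M[1,1],M[0,1])); print("yawy",yaw.round(2),"shift units",(M.T@(np.array(t)-o['position'])/25).round(3))
    print("tilt fix tool rotvec", np.cross([0,0,1],M.T@np.array([0,0,-1])).round(4))
if __name__=="__main__": rel([float(a) for a in sys.argv[1:4]])
E
python3 go.py 501 -170 260
```

```text
t 1.1 pos [249.94 572.57 280.86] y [ 0.9961 -0.0888 -0.    ] z [-1.e-04 -9.e-04 -1.e+00] w 85.3 F [ 0.5 -0.3  0.6] ff 0.0 j [-1.45  0.4   0.3   1.52 -0.12  1.24 -1.22]
yawy -5.09 shift units [-28.693  12.64    0.86 ]
tilt fix tool rotvec [-0.      0.0009  0.    ]
```

Call:
send_rows --series '[[[-0.9,0.42,0],[0,0,0],0],[[-0.9,0.42,0],[0,0,0],0],[[-0.9,0.42,0],[0,0,0],0],[[-0.9,0.42,0],[0,0,0],0],[[-0.9,0.42,0],[0,0,0],0],[[-0.9,0.42,0],[0,0,0],0],[[-0.9,0.42,0],[0,0,0],0],[[-0.9,0.42,0],[0,0,0],0],[[-0.9,0.42,0],[0,0,0],0],[[-0.9,0.42,0],[0,0,0],0],[[-0.9,0.42,0],[0,0,0],0],[[-0.9,0.42,0],[0,0,0],0],[[-0.9,0.42,0],[0,0,0],0],[[-0.9,0.42,0],[0,0,0],0],[[-0.9,0.42,0],[0,0,0],0],[[-0.9,0.42,0],[0,0,0],0],[[-0.9,0.42,0],[0,0,0],0],[[-0.9,0.42,0],[0,0,0],0],[[-0.9,0.42,0],[0,0,0],0],[[-0.9,0.42,0],[0,0,0],0]]'

```text
time: 3.1
position: [420.4, 105.1, 281.3]
orientation: [0.736, 0.677, 0.0, 0.0]
ft_force: [0.8, 0.5, 1.2]
gripper_width: 85.4
finger_force: 0.0
```

Call:
send_rows --series '[[[-0.9,0.42,0],[0,0,0],0],[[-0.9,0.42,0],[0,0,0],0],[[-0.9,0.42,0],[0,0,0],0],[[-0.9,0.42,0],[0,0,0],0],[[-0.9,0.42,0],[0,0,0],0],[[-0.9,0.42,0],[0,0,0],0],[[-0.9,0.42,0],[0,0,0],0],[[-0.9,0.42,0],[0,0,0],0],[[-0.9,0.42,0],[0,0,0],0],[[-0.9,0.42,0],[0,0,0],0],[[0,0,0],[0,0,0],0],[[0,0,0],[0,0,0],0]]'

```text
time: 4.3
position: [505.0, -127.3, 281.0]
orientation: [0.737, 0.676, -0.0, -0.0]
ft_force: [0.6, 0.3, 0.0]
gripper_width: 85.2
finger_force: 0.0
```

```bash
python3 go.py 501 -170 140; python3 - <<'E'
from fits import *
im,d=capture("scene"); im2,d2=capture("top")
g=np.hstack([cv2.resize(im[190:290,260:360],(400,400),interpolation=cv2.INTER_CUBIC),cv2.resize(im2[140:260,260:380],(400,400),interpolation=cv2.INTER_CUBIC)]); cv2.imwrite("pics/c2.png",g)
E
```

```text
t 4.3 pos [ 504.98 -127.32  280.99] y [ 9.963e-01 -8.570e-02 -8.000e-04] z [-8.e-04 -1.e-04 -1.e+00] w 85.2 F [0.6 0.3 0. ] ff 0.0 j [-0.48  0.26  0.8   1.79 -0.2   1.17  0.29]
yawy -4.91 shift units [-1.714 -0.008  5.64 ]
tilt fix tool rotvec [-0.0008  0.0001  0.    ]
```

View pics/c2.png

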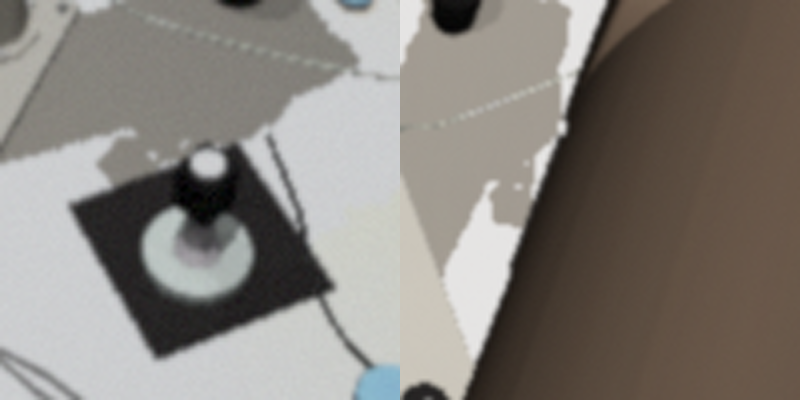

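Call:
send_rows --series '[[[-0.86,0,0.64],[0,0,0],0],[[-0.86,0,1],[0,0,0],0],[[0,0,1],[0,0,0],0],[[0,0,1],[0,0,0],0],[[0,0,1],[0,0,0],0],[[0,0,1],[0,0,0],0],[[0,0,0],[0,0,0],0],[[0,0,0],[0,0,0],0]]'

```text
time: 5.2
position: [501.5, -169.2, 140.7]
orientation: [0.737, 0.676, -0.0, -0.0]
ft_force: [-0.0, 0.3, 0.5]
gripper_width: 85.8
finger_force: 0.0
```

```bash
python3 go.py 501 -170 53
```

```text
t 5.2 pos [ 501.53 -169.21  140.72] y [ 9.963e-01 -8.550e-02 -6.000e-04] z [-6.e-04  3.e-04 -1.e+00] w 85.8 F [-0.   0.3  0.5] ff 0.0 j [-0.3   0.44  0.72  1.96 -0.38  0.88  0.53]
yawy -4.91 shift units [-0.034 -0.016  3.509]
tilt fix tool rotvec [-0.0006 -0.0003  0.    ]
```

Call:
send_rows --series '[[[0,0,0.7],[0,0,0],0],[[0,0,0.7],[0,0,0],0],[[0,0,0.7],[0,0,0],0],[[0,0,0.7],[0,0,0],0],[[0,0,0.7],[0,0,0],0],[[0,0,0],[0,0,0],0.3],[[0,0,0],[0,0,0],0.5],[[0,0,0],[0,0,0],0.6],[[0,0,0],[0,0,0],0.65],[[0,0,0],[0,0,0],0.7],[[0,0,0],[0,0,0],0.8],[[0,0,0],[0,0,0],1],[[0,0,0],[0,0,0],1],[[0,0,0],[0,0,0],1],[[0,0,0],[0,0,0],1]]' --force 60

```text
time: 6.7
position: [502.3, -170.0, 53.9]
orientation: [0.737, 0.676, 0.001, 0.001]
ft_force: [-1.5, 0.7, 10.3]
gripper_width: 25.0
finger_force: 58.1
```

```bash
python3 go.py 501 -170 300
```

```text
t 6.7 pos [ 502.34 -170.03   53.93] y [ 0.9962 -0.0868  0.0018] z [ 1.8e-03  2.0e-04 -1.0e+00] w 25.0 F [-1.5  0.7 10.3] ff 58.1 j [-0.21  0.57  0.61  2.03 -0.5   0.7   0.64]
yawy -4.98 shift units [-0.    -0.036 -9.843]
tilt fix tool rotvec [ 0.0018 -0.0003  0.    ]
```

Call:
send_rows --series '[[[0,0,-0.2],[0,0,0],1],[[0,0,-0.4],[0,0,0],1],[[0,0,-0.8],[0,0,0],1],[[0,0,-0.8],[0,0,0],1],[[0,0,-0.8],[0,0,0],1],[[0,0,-0.8],[0,0,0],1],[[0,0,-0.8],[0,0,0],1],[[0,0,-0.8],[0,0,0],1],[[0,0,-0.8],[0,0,0],1],[[0,0,-0.8],[0,0,0],1],[[0,0,-0.8],[0,0,0],1],[[0,0,-0.8],[0,0,0],1],[[0,0,-0.8],[0,0,0],1],[[0,0,-0.4],[0,0,0],1],[[0,0,0],[0,0,0],1],[[0,0,0],[0,0,0],1]]'

```text
time: 8.3
position: [501.2, -169.7, 297.3]
orientation: [0.737, 0.676, -0.0, -0.0]
ft_force: [-0.2, 0.5, -2.4]
gripper_width: 25.3
finger_force: 58.8
```

```bash
python3 go.py 670 160 300;  python3 - <<'E'
from fits import *
im,d=capture("scene"); im2,d2=capture("top")
np.save("s3.npy",d);cv2.imwrite("pics/s3.png",im)
cv2.imwrite("pics/c3.png",cv2.resize(im[100:260,230:430],(800,640))[:600])
E
```

```text
t 8.3 pos [ 501.15 -169.71  297.28] y [ 9.962e-01 -8.690e-02 -6.000e-04] z [-6.e-04  4.e-04 -1.e+00] w 25.3 F [-0.2  0.5 -2.4] ff 58.8 j [-0.41  0.27  0.82  1.75 -0.21  1.21  0.38]
yawy -4.98 shift units [13.725  5.583 -0.107]
tilt fix tool rotvec [-0.0006 -0.0003  0.    ]
```

View pics/c3.png

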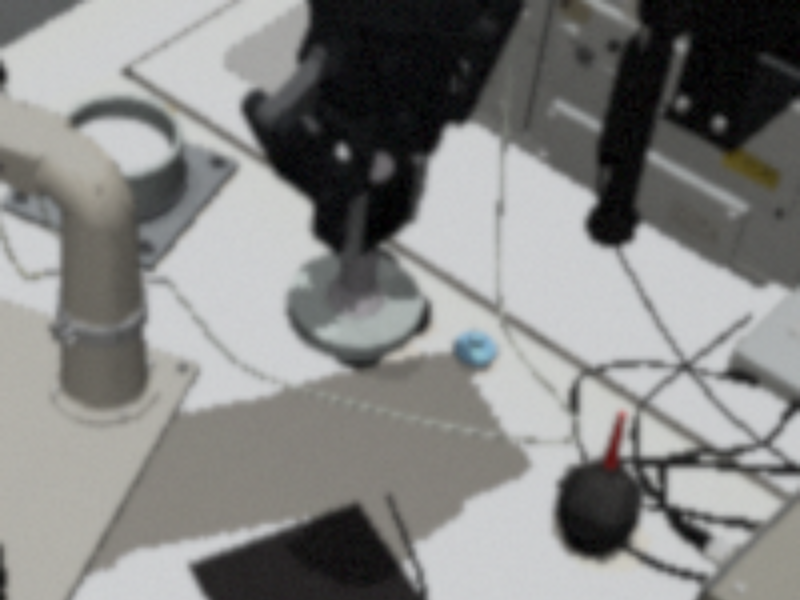

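The tamper is held off the mat, with its foot at crop (358,305) and the mat empty. Checking the foot's offset and tilt in the hand.

```bash
python3 - <<'E'
from fits import *
im=cv2.imread("pics/s3.png"); d=np.load("s3.npy"); c=cloud("scene",d); z=c[...,2]; T=np.array([501.2,-169.7])
rr=np.hypot(c[...,0]-T[0],c[...,1]-T[1]); k=(rr<36)&(z<300)
print(np.histogram(z[k],bins=np.arange(225,300,3)))
k=(rr<36)&(rr>13)&(z>248)&(z<270); q=c[k]
A=np.c_[q[:,:2]-T,np.ones(len(q))]; s=np.linalg.lstsq(A,q[:,2],rcond=None)[0]
for _ in range(3):
    e=abs(A@s-q[:,2])<2.5; s=np.linalg.lstsq(A[e],q[e,2],rcond=None)[0]
print(len(q),e.sum(),s.round(3),q[e].min(0),q[e].max(0))
zt=s[2]
m=((rr<40)&(z>245)&(z<275)&(im.max(2)>80)).astype(np.uint8)
cs,_=cv2.findContours(m,cv2.RETR_EXTERNAL,cv2.CHAIN_APPROX_NONE); h=max(cs,key=cv2.contourArea); h=cv2.convexHull(h)[:,0]
P=np.array([ray("scene",a,b,zt) for a,b in h]); print(circ(P),circ(P,30))
E
```

```text
(array([  0,   0,   0,   0,   0,   0,   0,  15,  42,  46, 393, 103,  32,
        24,   7,  13,  10,  13,  10,  11,  10,   6,   1,   0]), array([225, 228, 231, 234, 237, 240, 243, 246, 249, 252, 255, 258, 261,
       264, 267, 270, 273, 276, 279, 282, 285, 288, 291, 294, 297]))
550 470 [4.00000e-03 9.00000e-03 2.56887e+02] [ 470.55784643 -199.59495135  254.18918159] [ 530.95050439 -141.41328504  259.07038372]
[ 497.4 -172.3   31.7] [ 497.3 -172.5   30. ]
```

Call:
send_rows --series '[[[0.4,0.16,0],[0,0,0],1],[[0.76,0.31,0],[0,0,0],1],[[0.76,0.31,0],[0,0,0],1],[[0.76,0.31,0],[0,0,0],1],[[0.76,0.31,0],[0,0,0],1],[[0.76,0.31,0],[0,0,0],1],[[0.76,0.31,0],[0,0,0],1],[[0.76,0.31,0],[0,0,0],1],[[0.76,0.31,0],[0,0,0],1],[[0.76,0.31,0],[0,0,0],1],[[0.76,0.31,0],[0,0,0],1],[[0.76,0.31,0],[0,0,0],1],[[0.76,0.31,0],[0,0,0],1],[[0.76,0.31,0],[0,0,0],1],[[0.76,0.31,0],[0,0,0],1],[[0.76,0.31,0],[0,0,0],1],[[0.76,0.31,0],[0,0,0],1],[[0.76,0.31,0],[0,0,0],1],[[0.4,0.16,0],[0,0,0],1],[[0,0,0],[0,0,0],1]]'

```text
time: 10.4
position: [670.9, 161.9, 297.0]
orientation: [0.736, 0.677, -0.0, -0.0]
ft_force: [-0.0, -0.4, -2.3]
gripper_width: 25.1
finger_force: 58.8
```

```bash
python3 go.py 670.6 161 115
```

```text
t 10.4 pos [670.93 161.85 297.04] y [ 9.964e-01 -8.440e-02 -6.000e-04] z [-6.e-04 -0.e+00 -1.e+00] w 25.1 F [-0.  -0.4 -2.3] ff 58.8 j [-0.72  0.57  0.71  1.33 -0.37  1.37 -0.1 ]
yawy -4.84 shift units [-3.500e-02 -6.000e-03  7.282e+00]
tilt fix tool rotvec [-0.0006  0.0001  0.    ]
```

Call:
send_rows --series '[[[-0.03,0,0.4],[0,0,0],1],[[0,0,0.7],[0,0,0],1],[[0,0,0.7],[0,0,0],1],[[0,0,0.7],[0,0,0],1],[[0,0,0.7],[0,0,0],1],[[0,0,0.7],[0,0,0],1],[[0,0,0.7],[0,0,0],1],[[0,0,0.7],[0,0,0],1],[[0,0,0.7],[0,0,0],1],[[0,0,0.7],[0,0,0],1],[[0,0,0.55],[0,0,0],1],[[0,0,0],[0,0,0],1],[[0,0,0],[0,0,0],1]]'

```text
time: 11.7
position: [670.5, 158.2, 116.8]
orientation: [0.737, 0.675, -0.0, 0.0]
ft_force: [0.3, 0.4, -1.4]
gripper_width: 24.9
finger_force: 58.7
```

```bash
python3 go.py 670.6 161 90; python3 - <<'E'
from fits import *
im,d=capture("scene"); np.save("s4.npy",d); cv2.imwrite("pics/s4.png",im)
cv2.imwrite("pics/c4.png",cv2.resize(im[80:200,200:340],(700,600),interpolation=cv2.INTER_CUBIC))
E
```

```text
t 11.7 pos [670.54 158.19 116.82] y [ 9.961e-01 -8.780e-02  1.000e-04] z [ 0.e+00 -3.e-04 -1.e+00] w 24.9 F [ 0.3  0.4 -1.4] ff 58.7 j [-0.69  0.7   0.63  1.56 -0.46  1.03 -0.02]
yawy -5.03 shift units [ 0.112 -0.008  1.073]
tilt fix tool rotvec [ 0.0001  0.0003 -0.    ]
```

View pics/c4.png

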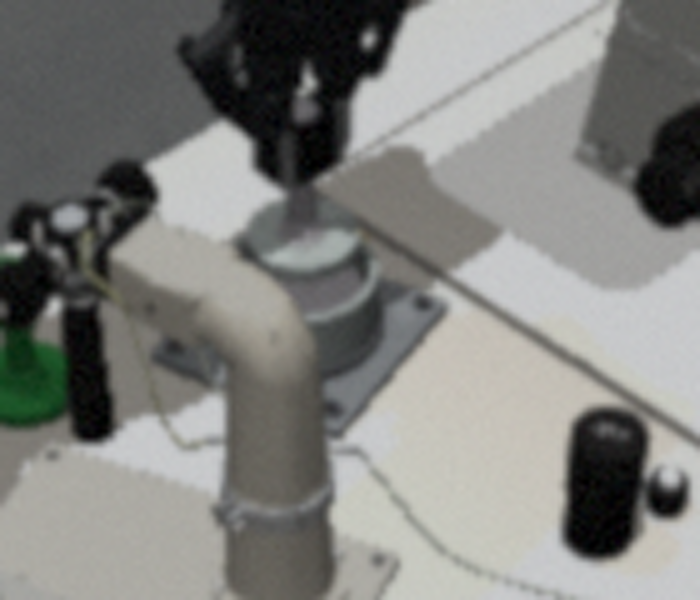

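The foot hangs centred over the cup, at crop (303,235). Lowering it in, with a small y correction.

Call:
send_rows --series '[[[0.11,0,0],[0,0,0],1],[[0,0,0.2],[0,0,0],1],[[0,0,0.2],[0,0,0],1],[[0,0,0.2],[0,0,0],1],[[0,0,0.2],[0,0,0],1],[[0,0,0.1],[0,0,0],1],[[0,0,0],[0,0,0],1],[[0,0,0],[0,0,0],1]]'

```text
time: 12.55
position: [670.8, 161.6, 94.1]
orientation: [0.737, 0.676, -0.0, 0.0]
ft_force: [0.6, -0.7, -1.2]
gripper_width: 25.0
finger_force: 58.7
```

```bash
python3 go.py 670.6 161 73
```

```text
t 12.55 pos [670.83 161.57  94.05] y [ 0.9962 -0.087   0.    ] z [-0.e+00 -1.e-04 -1.e+00] w 25.0 F [ 0.6 -0.7 -1.2] ff 58.7 j [-0.68  0.73  0.61  1.58 -0.48  0.99 -0.01]
yawy -4.99 shift units [-0.023 -0.007  0.842]
tilt fix tool rotvec [ 0.      0.0001 -0.    ]
```

Call:
send_rows --series '[[[0,0,0.1],[0,0,0],1],[[0,0,0.1],[0,0,0],1],[[0,0,0.1],[0,0,0],1],[[0,0,0.1],[0,0,0],1],[[0,0,0.1],[0,0,0],1],[[0,0,0],[0,0,0],1]]'

```text
time: 13.15
position: [670.7, 161.8, 81.6]
orientation: [0.737, 0.676, 0.0, -0.0]
ft_force: [-0.8, 1.2, 0.7]
gripper_width: 25.6
finger_force: 59.2
```

Call:
send_rows --series '[[[0,0,0.1],[0,0,0],1],[[0,0,0.1],[0,0,0],1],[[0,0,0.05],[0,0,0],1],[[0,0,0],[0,0,0],1]]'

```text
time: 13.55
position: [670.8, 161.8, 75.4]
orientation: [0.737, 0.676, 0.0, -0.0]
ft_force: [-1.6, 0.6, 3.5]
gripper_width: 25.4
finger_force: 59.5
```

```bash
python3 go.py 670.6 161 73
```

```text
t 13.55 pos [670.79 161.82  75.45] y [ 9.962e-01 -8.680e-02  1.000e-04] z [ 1.e-04  4.e-04 -1.e+00] w 25.4 F [-1.6  0.6  3.5] ff 59.5 j [-0.67  0.75  0.6   1.59 -0.49  0.96  0.  ]
yawy -4.98 shift units [-0.033 -0.005  0.098]
tilt fix tool rotvec [ 0.0001 -0.0004  0.    ]
```

Call:
send_rows --series '[[[0,0,0.06],[0,0,0],1],[[0,0,0.05],[0,0,0],1],[[0,0,0],[0,0,0],1]]'

```text
time: 13.85
position: [670.8, 161.8, 72.8]
orientation: [0.737, 0.676, 0.0, -0.0]
ft_force: [-1.3, 1.0, 3.9]
gripper_width: 25.5
finger_force: 59.7
```

Call:
send_rows --series '[[[0,0,0.04],[0,0,0],1],[[0,0,0],[0,0,0],1]]'

```text
time: 14.05
position: [670.8, 161.8, 71.9]
orientation: [0.737, 0.676, 0.0, -0.0]
ft_force: [-2.6, 1.4, 5.4]
gripper_width: 25.6
finger_force: 59.8
```

Call:
send_rows --series '[[[0,0,0.04],[0,0,0],1],[[0,0,0],[0,0,0],1]]'

```text
time: 14.25
position: [670.9, 161.8, 71.8]
orientation: [0.737, 0.676, 0.0, -0.0]
ft_force: [-5.2, 0.8, 13.9]
gripper_width: 25.4
finger_force: 60.7
```

Call:
send_rows --series '[[[0,0,0.04],[0,0,0],1],[[0,0,0],[0,0,0],1],[[0,0,0],[0,0,0],1]]'

```text
time: 14.55
position: [671.0, 161.9, 71.7]
orientation: [0.737, 0.676, 0.001, -0.0]
ft_force: [-7.6, 0.3, 21.2]
gripper_width: 25.2
finger_force: 61.7
```

```bash
python3 go.py 670.6 161 72
```

```text
t 14.55 pos [671.05 161.88  71.71] y [ 9.962e-01 -8.680e-02  7.000e-04] z [ 9.0e-04  1.4e-03 -1.0e+00] w 25.2 F [-7.6  0.3 21.2] ff 61.7 j [-0.67  0.75  0.6   1.59 -0.49  0.95  0.01]
yawy -4.98 shift units [-0.037 -0.015 -0.011]
tilt fix tool rotvec [ 0.0007 -0.0015  0.    ]
```

Bottomed: the stop is at TCP 71.8 and force is rising sharply. Holding for 1.3 s, then lifting straight up.

Call:
send_rows --series '[[[0,0,0],[0,0,0],1],[[0,0,0],[0,0,0],1],[[0,0,0],[0,0,0],1],[[0,0,0],[0,0,0],1],[[0,0,0],[0,0,0],1],[[0,0,0],[0,0,0],1],[[0,0,0],[0,0,0],1],[[0,0,0],[0,0,0],1],[[0,0,0],[0,0,0],1],[[0,0,0],[0,0,0],1],[[0,0,0],[0,0,0],1],[[0,0,0],[0,0,0],1],[[0,0,0],[0,0,0],1]]'

```text
time: 15.85
position: [671.0, 161.9, 71.7]
orientation: [0.737, 0.676, 0.001, -0.0]
ft_force: [-8.9, 0.5, 21.1]
gripper_width: 25.2
finger_force: 61.7
```

Call:
send_rows --series '[[[0,0,-0.05],[0,0,0],1],[[0,0,-0.1],[0,0,0],1],[[0,0,-0.2],[0,0,0],1],[[0,0,-0.3],[0,0,0],1],[[0,0,-0.4],[0,0,0],1],[[0,0,-0.5],[0,0,0],1],[[0,0,-0.7],[0,0,0],1],[[0,0,-0.7],[0,0,0],1],[[0,0,-0.7],[0,0,0],1],[[0,0,-0.7],[0,0,0],1],[[0,0,-0.7],[0,0,0],1],[[0,0,-0.7],[0,0,0],1],[[0,0,-0.7],[0,0,0],1],[[0,0,-0.7],[0,0,0],1],[[0,0,-0.7],[0,0,0],1],[[0,0,-0.7],[0,0,0],1],[[0,0,-0.4],[0,0,0],1],[[0,0,0],[0,0,0],1]]'

```text
time: 17.65
position: [671.5, 161.4, 295.4]
orientation: [0.737, 0.676, 0.001, 0.001]
ft_force: [0.6, 0.1, -1.4]
gripper_width: 25.6
finger_force: 58.8
```

```bash
python3 go.py 510 -166 300; python3 - <<'E'
from fits import *
for n in("scene","top"):
    im,d=capture(n); c=cloud(n,d); z=c[...,2]; R=np.array([670.2,160.4]); rr=np.hypot(c[...,0]-R[0],c[...,1]-R[1])
    k=(rr<28)&(z>8)&(z<60); q=c[k]
    if k.sum()>20:
        A=np.c_[q[:,:2]-R,np.ones(len(q))]; s=np.linalg.lstsq(A,q[:,2],rcond=None)[0]; print(n,k.sum(),s.round(3),np.std(A@s-q[:,2]).round(2))
    cv2.imwrite(f"pics/{n}5.png",im)
E
```

```text
t 17.65 pos [671.49 161.35 295.4 ] y [ 0.9962 -0.0872  0.0029] z [ 3.e-03  7.e-04 -1.e+00] w 25.6 F [ 0.6  0.1 -1.4] ff 58.8 j [-0.72  0.57  0.71  1.34 -0.37  1.36 -0.1 ]
yawy -5.0 shift units [-13.607  -5.293  -0.213]
tilt fix tool rotvec [ 0.0029 -0.001   0.    ]
scene 81 [-2.6000e-02 -5.0000e-03  2.1996e+01] 1.29
top 370 [1.1000e-02 4.0000e-03 2.0526e+01] 1.71
```

The plate reads about 22 mm and level. Carrying the tamper back.

Call:
send_rows --series '[[[-0.4,-0.16,0],[0,0,0],1],[[-0.75,-0.29,0],[0,0,0],1],[[-0.75,-0.29,0],[0,0,0],1],[[-0.75,-0.3,0],[0,0,0],1],[[-0.75,-0.3,0],[0,0,0],1],[[-0.75,-0.3,0],[0,0,0],1],[[-0.75,-0.3,0],[0,0,0],1],[[-0.75,-0.3,0],[0,0,0],1],[[-0.75,-0.3,0],[0,0,0],1],[[-0.75,-0.3,0],[0,0,0],1],[[-0.75,-0.3,0],[0,0,0],1],[[-0.75,-0.3,0],[0,0,0],1],[[-0.75,-0.3,0],[0,0,0],1],[[-0.75,-0.3,0],[0,0,0],1],[[-0.75,-0.3,0],[0,0,0],1],[[-0.75,-0.3,0],[0,0,0],1],[[-0.75,-0.3,0],[0,0,0],1],[[-0.75,-0.3,0],[0,0,0],1],[[-0.45,-0.16,0],[0,0,0],1],[[0,0,0],[0,0,0],1]]'

```text
time: 19.75
position: [505.7, -167.5, 293.6]
orientation: [0.738, 0.675, 0.0, 0.0]
ft_force: [-0.2, 0.1, -1.3]
gripper_width: 25.1
finger_force: 58.8
```

Call:
send_rows --series '[[[0,0,0.4],[0,0,0],1],[[0,0,0.8],[0,0,0],1],[[0,0,0.8],[0,0,0],1],[[0,0,0.8],[0,0,0],1],[[0,0,0.8],[0,0,0],1],[[0,0,0.8],[0,0,0],1],[[0,0,0.8],[0,0,0],1],[[0,0,0.8],[0,0,0],1],[[0,0,0.8],[0,0,0],1],[[0,0,0.8],[0,0,0],1],[[0,0,0.8],[0,0,0],1],[[0,0,0.4],[0,0,0],1],[[0,0,0],[0,0,0],1],[[0,0,0],[0,0,0],1]]'

```text
time: 21.15
position: [507.0, -165.1, 73.4]
orientation: [0.737, 0.676, -0.0, 0.0]
ft_force: [-0.1, -0.2, -1.5]
gripper_width: 25.3
finger_force: 58.8
```

```bash
python3 go.py 508.5 -166 54
```

```text
t 21.15 pos [ 507.04 -165.13   73.44] y [ 0.9963 -0.0865 -0.    ] z [-0.e+00 -1.e-04 -1.e+00] w 25.3 F [-0.1 -0.2 -1.5] ff 58.8 j [-0.24  0.54  0.64  2.01 -0.48  0.74  0.6 ]
yawy -4.96 shift units [-0.03   0.061  0.778]
tilt fix tool rotvec [-0.      0.0001  0.    ]
```

Call:
send_rows --series '[[[0,0,0.25],[0,0,0],1],[[0,0,0.2],[0,0,0],1],[[0,0,0.15],[0,0,0],1],[[0,0,0.08],[0,0,0],1],[[0,0,0],[0,0,0],1]]'

```text
time: 21.65
position: [506.6, -165.4, 56.1]
orientation: [0.737, 0.676, -0.0, -0.0]
ft_force: [-0.6, 0.3, -1.4]
gripper_width: 25.4
finger_force: 58.8
```

Call:
send_rows --series '[[[0,0,0.05],[0,0,0],1],[[0,0,0],[0,0,0],1]]'

```text
time: 21.85
position: [506.7, -165.4, 55.0]
orientation: [0.737, 0.676, 0.0, 0.0]
ft_force: [-0.4, 0.2, -0.8]
gripper_width: 25.8
finger_force: 58.8
```

Call:
send_rows --series '[[[0,0,0.04],[0,0,0],1],[[0,0,0],[0,0,0],1]]'

```text
time: 22.05
position: [506.7, -165.3, 54.0]
orientation: [0.737, 0.676, 0.0, -0.0]
ft_force: [-0.2, 0.8, -2.0]
gripper_width: 25.6
finger_force: 58.8
```

Call:
send_rows --series '[[[0,0,0.03],[0,0,0],1],[[0,0,0],[0,0,0],1]]'

```text
time: 22.25
position: [506.7, -165.3, 53.9]
orientation: [0.737, 0.676, 0.0, -0.0]
ft_force: [-3.0, 2.0, 8.8]
gripper_width: 25.2
finger_force: 60.2
```

Call:
send_rows --series '[[[0,0,0.02],[0,0,0],1],[[0,0,0],[0,0,0],1]]'

```text
time: 22.45
position: [506.8, -165.3, 53.9]
orientation: [0.737, 0.676, 0.001, -0.0]
ft_force: [-4.9, 3.5, 17.6]
gripper_width: 25.3
finger_force: 61.3
```

Call:
send_rows --series '[[[0,0,-0.03],[0,0,0],1],[[0,0,0],[0,0,0],0.6],[[0,0,0],[0,0,0],0.5],[[0,0,0],[0,0,0],0.3],[[0,0,0],[0,0,0],0],[[0,0,0],[0,0,0],0],[[0,0,0],[0,0,0],0],[[0,0,0],[0,0,0],0],[[0,0,0],[0,0,0],0],[[0,0,0],[0,0,0],0]]'

```text
time: 23.45
position: [506.7, -165.3, 53.5]
orientation: [0.737, 0.676, 0.0, -0.0]
ft_force: [-0.1, 0.4, 0.9]
gripper_width: 85.5
finger_force: 0.0
```

Call:
send_rows --series '[[[0,0,-0.3],[0,0,0],0],[[0,0,-0.6],[0,0,0],0],[[0,0,-0.9],[0,0,0],0],[[0,0,-0.9],[0,0,0],0],[[0,0,-0.9],[0,0,0],0],[[0,0,-0.9],[0,0,0],0],[[0,0,-0.9],[0,0,0],0],[[0,0,-0.9],[0,0,0],0],[[0,0,-0.9],[0,0,0],0],[[0,0,-0.9],[0,0,0],0],[[0,0,-0.4],[0,0,0],0],[[0,0,0],[0,0,0],0]]'

```text
time: 24.65
position: [507.3, -165.7, 267.3]
orientation: [0.737, 0.676, 0.001, 0.001]
ft_force: [0.5, 0.7, -0.7]
gripper_width: 85.5
finger_force: 0.0
```

```bash
python3 go.py 508.5 -166 300; python3 - <<'E'
from fits import *
im,d=capture("scene"); c=cloud("scene",d); z=c[...,2]
k=(np.hypot(c[...,0]-507,c[...,1]+166)<35)&(z>84)&(z<100); print(k.sum(),c[k].mean(0).round(1))
k=(np.hypot(c[...,0]-507,c[...,1]+166)<35)&(z>12)&(z<17); print(c[k].min(0).round(1),c[k].max(0).round(1))
cv2.imwrite("pics/c6.png",cv2.resize(im[90:350,150:450],(690,598)))
E
```

```text
t 24.65 pos [ 507.28 -165.66  267.32] y [ 0.9962 -0.087   0.0026] z [ 2.6e-03 -1.0e-04 -1.0e+00] w 85.5 F [ 0.5  0.7 -0.7] ff 0.0 j [-0.4   0.3   0.81  1.79 -0.24  1.15  0.4 ]
yawy -4.99 shift units [-0.009  0.053 -1.307]
tilt fix tool rotvec [ 0.0026 -0.0002  0.    ]
134 [ 504.5 -167.5   89.3]
[ 477.  -195.7   12. ] [ 536.7 -136.9   16.9]
```

View pics/c6.png

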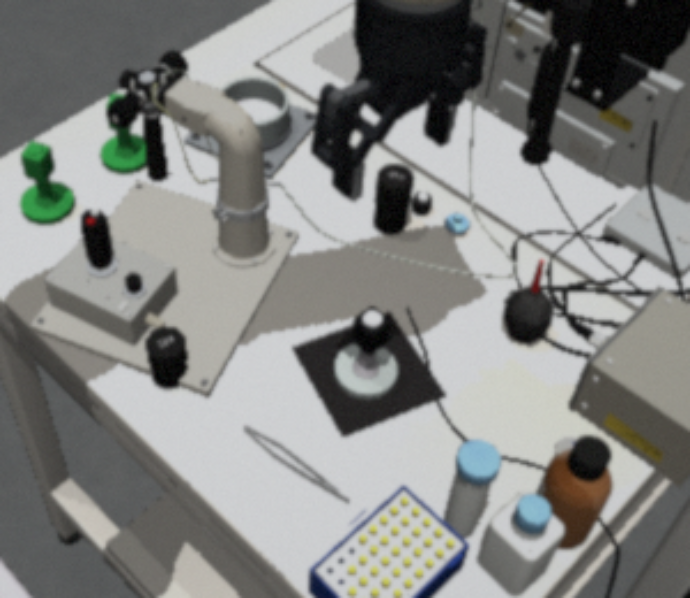

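The tamper stands upright on the mat at crop (367,350), the plate is down in the cup at (257,105), and the bystanders have not moved.

```bash
python3 -c "
from plant import hand_in
print(hand_in())"
```

```text
the job is handed in; nothing more can be done
None
```

The plate was pressed down to its stop and held for over 1 s, and it measured level at about 22 mm afterwards; the tamper is back upright on its mat and the job was handed in at about 25 s on the robot's clock.

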